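# Put the checked spare parts back into their stock trays

### The arm

A 6-joint arm with a two-finger parallel gripper is mounted at the origin on the work surface. World frame = base frame: x ahead of the robot, y to its left, z up, the work surface at z = 0. Lengths are in m, angles in degrees, forces in N, time in s.
With the tool pointing down it reaches from about 0.25 to 0.775 m from the base axis. Payload 4 kg.
Tool frame: the origin (TCP) lies at the very end of the fingers, on their centre line; the grasp point (between the pads) lies 19 mm behind it; z points along the fingers, y is the line along which they close (so a half turn about z gives the same grasp; the last joint's range is limited). The gripper opens to 94 mm and grips with 3 to 60 N. Pads are 16 mm wide; open, the fingers measure 119 mm over their backs; the gripper's body (75 mm by 177 mm) begins 78 mm behind the grasp point.
Start: joints at [-72.141, 4.996, 78.535, -0, 96.463, -5.907], TCP at [0.222, -0.503, 0.177] pointing down, gripper open.
Joint ranges: [-177.83, 177.83], [-43.37, 116.18], [15.69, 146.23], [-61.86, 241.86], [9.47, 152.12], [-147.06, 147.06]. Speed limits (degrees/s): [159.86, 159.86, 180, 180, 180, 180].

### API

Orientations are given as [roll, pitch, yaw] about the fixed x, y, z axes, in that order (R = Rz(yaw) Ry(pitch) Rx(roll)).
In Python, from rig import * gives the robot as it stands. The module is installed in compiled form; this text tells all that it offers.
- The arm moves only by the tool apply_moves, never from a script. Its argument "rows" is a list of rows, each an object with "xyz": the shift along the tool's x, y, z in cm, a list of three; "spin": the turn about the tool's z in degrees. In form: [{"xyz": [tx, ty, tz], "spin": spin}, ...]. A call has 1 to 12 rows; each row shifts and turns the commanded pose from where the row before left it, along the tool's axes as they then stand; what a row does not reach is not made up. A row lasts 1/8 s, in which the tool goes at most 62.5 mm and 10.7 degrees, less where a joint would pass 70% of its speed; a pose out of reach is approached as far as the arm can. A call with a gripper value outside its range is refused whole. "claw" is the closure, from 0 (fully open) to 1 (shut), set as the call begins (left out, the last holds). The fingers move at their own pace and stop on an object; "force" is the grip in N (left out, the last holds). Time passes only in rows, so rows that do not move let the fingers close. It gives the time, the measured TCP pose, the force, the opening and the grip force at its end, in the units of the state.
- get_state(): the state, without advancing time (a new reading comes with each control period).
- camera(name): name is "side" or "top" or "wrist"; returns a dict with "frame" (480x640x3 uint8, red, green, blue), "range_z" (480x640 float32, m along the optical axis (not along the pixel's ray), 0 where there is no reading), "camera_matrix" (3x3 intrinsics, pixels), "distortion" ([k1, k2, p1, p2, k3] as OpenCV has them; the pictures are not rectified), "T" (4x4, takes a point from camera to world coordinates); the wrist camera has in their place "mount" (4x4, takes a point from camera to tool coordinates, whose origin is the TCP and whose axes are the flange's). Camera axes: x right, y down, z forward; pixel columns grow to the right and rows downward; lengths in m; the calibration is good to about 2 mm. A picture is of the moment at which its call begins: read the wrist's pose just before it.
- finish_job(): hands the job in; it is judged then, once.
The state is a dict: "t": time; "qpos": joint angles; "qvel": joint speeds; "effort": joint torques, N m; "position": TCP position; "eef_rot": TCP orientation; "ft_force": force on the tool from outside, world axes, zero at the start; "wrist_torque": the same for the moment, N m; "finger_gap": finger opening in m; "grip_force": force on a finger pad.
Only numpy, scipy, OpenCV 4.12 (cv2) and the standard library are available. Lean on these libraries where they do the work, as an engineer would, in place of code of your own. Each camera call takes 0.05 s, during which the arm holds its last target. There are 200 camera calls.

### The job

The four good parts standing loose on the desk (a brass bush, a steel coupling nut, a white roller and a black rubber buffer) have been checked and go back into stock: stand each one upright in the empty compartment of the blue tray that already holds parts of its own kind. The nut and the roller with red-painted tops are rejects: leave them standing where they are.

Things in the scene. Friction and masses are not known exactly. Their poses are not given: they have to be found in the camera images.
- bush_mid (a point): Loose good part: flanged bush, plain brass all over, standing on its flange. Round body 38 mm in diameter above a flange 46 mm in diameter and 7 mm thick, 56 mm high, open 26 mm bore at the top. This point: on its axis, half-way up the part (28 mm above its foot), z up. About 250 g. Everything else is 25 mm or more away.
- nut_mid (a point): Loose good part: long hexagon coupling nut, plain grey steel all over, no red, standing on end. 36 mm across flats, 42 mm across corners, 60 mm high, 21 mm bore. The pairs of flats face 30, 90 and 150 degrees about z from its own x axis. This point: on its axis, half-way up the part (30 mm above its foot), z up. About 300 g. Everything else is 25 mm or more away.
- roller_mid (a point): Loose good part: white nylon guide roller, no red, standing on end. Round, 46 mm in diameter, 54 mm high, with a steel bearing in the top face. This point: on its axis, half-way up the part (27 mm above its foot), z up. About 110 g. Everything else is 25 mm or more away.
- buffer_mid (a point): Loose good part: black rubber machine buffer, standing on end. Round, 42 mm in diameter, body 52 mm high, with a threaded steel stud 10 mm in diameter rising a further 12 mm from the middle of its top. This point: on its axis, half-way up the rubber body (26 mm above its foot), z up. About 130 g. Everything else is 25 mm or more away.
- red_nut_mid (a point): Reject, to be left alone: the same steel coupling nut as the good one, same size, but its top 12 mm and top face are painted red. This point is on its axis, half-way up (30 mm above its foot).
- red_roller_mid (a point): Reject, to be left alone: the same white nylon roller as the good one, same size, but its top 12 mm and top face are painted red. This point is on its axis, half-way up (27 mm above its foot).
- bush_place (a point): Floor centre of the empty compartment (72 by 72 mm inside, nearer the robot) of the fixed blue tray holding two brass bushes. Tray 190 (its x, roughly away from the robot) by 78 (y) by 10 mm high; floor 3 mm above the desk, walls 3 mm thick rising 7 mm above it. This point: on the floor's top. The two stock parts are fixed, axes 76 and 122 mm from here along +x, 11 mm to either side.
- nut_place (a point): Floor centre of the empty compartment (72 by 72 mm inside, nearer the robot) of the fixed blue tray holding two steel coupling nuts. Tray 190 (its x, roughly away from the robot) by 78 (y) by 10 mm high; floor 3 mm above the desk, walls 3 mm thick rising 7 mm above it. This point: on the floor's top. The two stock parts are fixed, axes 76 and 122 mm from here along +x, 11 mm to either side.
- roller_place (a point): Floor centre of the empty compartment (72 by 72 mm inside, nearer the robot) of the fixed blue tray holding two white nylon rollers. Tray 190 (its x, roughly away from the robot) by 78 (y) by 10 mm high; floor 3 mm above the desk, walls 3 mm thick rising 7 mm above it. This point: on the floor's top. The two stock parts are fixed, axes 76 and 122 mm from here along +x, 11 mm to either side.
- buffer_place (a point): Floor centre of the empty compartment (72 by 72 mm inside, nearer the robot) of the fixed blue tray holding two black rubber buffers. Tray 190 (its x, roughly away from the robot) by 78 (y) by 10 mm high; floor 3 mm above the desk, walls 3 mm thick rising 7 mm above it. This point: on the floor's top. The two stock parts are fixed, axes 76 and 122 mm from here along +x, 11 mm to either side.

How it is judged (in metres and radians):
At the end, for the whole second after the job is handed in: Each good part stands upright (within 0.08 rad), released and at rest, on the floor of the empty compartment of its own kind's tray (axis within 20 mm of its middle each way, as any part inside it is); both red-topped rejects stand within 15 mm of where they were (x of bush_mid in the frame of bush_place between -0.02 and 0.02 m and y of bush_mid in the frame of bush_place between -0.02 and 0.02 m and z of bush_mid in the frame of bush_place below 0.032 m and angle between each of bush_mid, nut_mid, roller_mid, buffer_mid, red_nut_mid, red_roller_mid's own z axis and vertical below 0.08 rad and linear speed of each of bush, nut, roller, buffer below 0.02 m/s and x of nut_mid in the frame of nut_place between -0.02 and 0.02 m and y of nut_mid in the frame of nut_place between -0.02 and 0.02 m and z of nut_mid in the frame of nut_place below 0.034 m and x of roller_mid in the frame of roller_place between -0.02 and 0.02 m and y of roller_mid in the frame of roller_place between -0.02 and 0.02 m and z of roller_mid in the frame of roller_place below 0.031 m and x of buffer_mid in the frame of buffer_place between -0.02 and 0.02 m and y of buffer_mid in the frame of buffer_place between -0.02 and 0.02 m and z of buffer_mid in the frame of buffer_place below 0.03 m and not (distance of red_nut_mid from where it was at the start of the episode above 0.015 m) and not (distance of red_roller_mid from where it was at the start of the episode above 0.015 m)); the robot touches nothing.
It fails at once if the red-painted reject nut is shifted by more than 15 mm or knocked over (distance of red_nut_mid from where it was at the start of the episode above 0.015 m or angle between red_nut_mid's own z axis and vertical above 0.35 rad).
It fails at once if the red-painted reject roller is shifted by more than 15 mm or knocked over (distance of red_roller_mid from where it was at the start of the episode above 0.015 m or angle between red_roller_mid's own z axis and vertical above 0.35 rad).
It also fails if it takes over 109 s, if anything falls off the work surface, if the arm or the gripper's body presses on something with over 40 N, if the wrist force passes 120 N, or if a joint passes its speed limit or range.

## Working session

There is one attempt and no reset: what is moved stays moved. The work goes in short steps, Python scripts to look and compute and a tool call to move; the robot and the scene stay as the last step left them, time stands still between calls to the robot, and variables do not carry over. Pictures are saved under pics/ and viewed, at most 14 in all, crops included, and the job is handed in when it is done.

Besides the shell and the picture viewer there is one more tool, called as a command line: name --argument value ..., lists and objects as JSON in quotes. apply_moves: Moves the arm, as the interface text tells. Its arguments: {"type":"object","properties":{"rows":{"type":"array","items":{"type":"object","properties":{"xyz":{"type":"array","items":{"type":"number"}},"spin":{"type":"number"}}}},"claw":{"type":"number"},"force":{"type":"number"}},"required":["rows"]}

```bash
mkdir -p pics; python3 - <<'E'
from rig import *
import cv2,numpy as np
s=get_state();print(s)
for n in ["top","side"]:
    c=camera(n);cv2.imwrite(f"pics/{n}1.png",c["frame"][:,:,::-1]);np.savez(f"{n}.npz",**c)
    print(n,c["camera_matrix"],c["distortion"],c["T"])
E
```

```text
{'t': 0.0, 'qpos': array([-7.21404172e+01,  5.03717147e+00,  7.86224762e+01, -2.66339541e-03,
        9.64650316e+01, -5.90580512e+00]), 'qvel': array([-0.07049916,  0.02550287,  0.02846152,  0.0105988 ,  0.15115693,
        0.03619958]), 'effort': array([-7.14313646e-04, -3.40187931e+01, -3.02425754e+01,  7.18555553e-02,
        3.31306981e-02, -1.62989763e-04]), 'position': array([ 0.22144775, -0.5027757 ,  0.17604284]), 'eef_rot': array([-1.79875710e+02, -1.01956047e-02,  2.37650798e+01]), 'ft_force': array([ 0.21861893,  0.52519561, -0.74597303]), 'wrist_torque': array([ 0.0249144 , -0.05554843,  0.01587722]), 'grip_force': 0.0, 'finger_gap': 0.09397210535436816}
top [[551.11009298   0.         320.8985443 ]
 [  0.         551.11009298 250.98664303]
 [  0.           0.           1.        ]] [-0.06407584  0.          0.          0.          0.        ] [[ 0.02090553 -0.98538739  0.1690404   0.37143137]
 [-0.99974053 -0.01907393  0.01245201 -0.00796791]
 [-0.00904579 -0.16925685 -0.98553046  1.05264749]
 [ 0.          0.          0.          1.        ]]
side [[444.21163755   0.         318.74308329]
 [  0.         444.21163755 231.61907674]
 [  0.           0.           1.        ]] [-0.096232  0.        0.        0.        0.      ] [[-0.93532525 -0.21777165  0.27882285  0.33494116]
 [-0.35342723  0.61077487 -0.7085501   0.53227536]
 [-0.01599586 -0.76126839 -0.64823959  0.55305121]
 [ 0.          0.          0.          1.        ]]
```

View pics/top1.png

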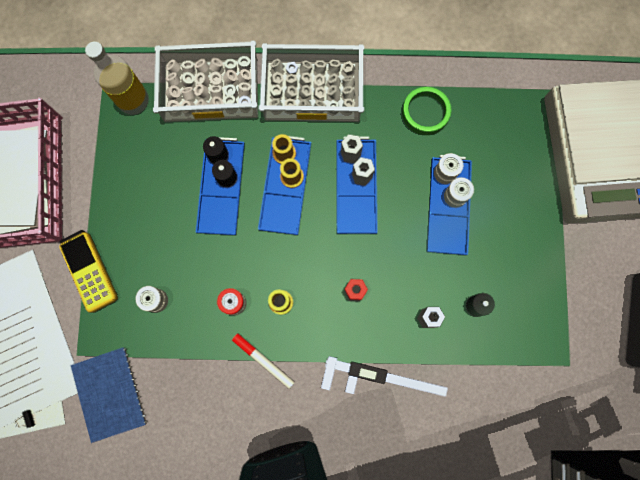

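View pics/side1.png

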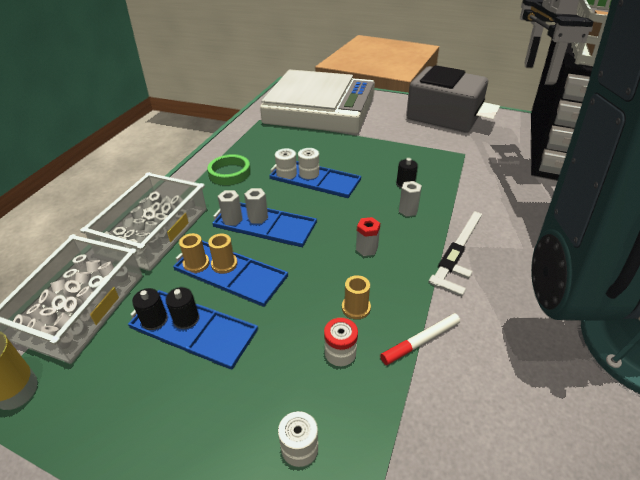

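```bash
cat > h.py <<'E'
import numpy as np,cv2
def rays(c,px):
    n=cv2.undistortPoints(np.array(px,float).reshape(-1,1,2),c["camera_matrix"],c["distortion"])[:,0]
    return np.c_[n,np.ones(len(n))]
def plane(c,px,z,T=None):
    T=c["T"] if T is None else T
    d=rays(c,px)@T[:3,:3].T; o=T[:3,3]
    return (o+d*((z-o[2])/d[:,2])[:,None])[:,:2]
def cloud(c,T=None):
    T=c["T"] if T is None else T
    v,u=np.mgrid[:480,:640]; r=rays(c,np.c_[u.ravel(),v.ravel()])*c["range_z"].reshape(-1,1)
    return (r@T[:3,:3].T+T[:3,3]).reshape(480,640,3)
E
python3 - <<'E'
from h import *
c=dict(np.load("top.npz")); P=cloud(c); Z=P[...,2]
print("desk z",np.median(Z[260:280,200:500]),Z[260:280,200:500].std())
for n,u,v,h in [("roller",150,299,.054),("redroller",231,301,.054),("bush",280,301,.056),("redn",356,289,.06),("nut",432,317,.06),("buffer",480,304,.052)]:
    m=np.zeros((480,640),np.uint8); s=np.s_[v-24:v+24,u-24:u+24]
    m[s]=(Z[s]>h-.008)&(Z[s]<h+.006)
    k=cv2.findContours(m,cv2.RETR_EXTERNAL,cv2.CHAIN_APPROX_NONE)[0]
    k=max(k,key=cv2.contourArea)[:,0]
    w=plane(c,k,h)*1000
    e=cv2.minEnclosingCircle(w.astype(np.float32)); r=cv2.minAreaRect(w.astype(np.float32))
    print(n,np.round(w.min(0)/2+w.max(0)/2,1),np.round(e[0],1),round(e[1],1),np.round(r[0],1),np.round(r[1],1),r[2], np.median(Z[s][m[s]>0]))
hsv=cv2.cvtColor(c["frame"],cv2.COLOR_RGB2HSV)
b=cv2.inRange(hsv,(105,150,60),(125,255,255)); b[:130]=0;b[260:]=0;b[:,:190]=0;b[:,480:]=0
for k in cv2.findContours(cv2.morphologyEx(b,cv2.MORPH_CLOSE,np.ones((3,3))),cv2.RETR_EXTERNAL,cv2.CHAIN_APPROX_NONE)[0]:
    if cv2.contourArea(k)<500: continue
    w=plane(c,k[:,0],.01)*1000
    r=cv2.minAreaRect(w.astype(np.float32)); B=cv2.boxPoints(r); B=B[np.argsort(B[:,0])]
    near=B[:2].mean(0);far=B[2:].mean(0);d=(far-near)/np.linalg.norm(far-near)
    print("tray",np.round(cv2.boundingRect(k)),np.round(r[1],1),"yaw",np.degrees(np.arctan2(d[1],d[0])),"place",near+39*d,"from far",far-151*d)
E
```

```text
desk z 0.00021391999826858576 0.06368691045422445
roller [449.4 319.3] [449.1 319.2] 23.3 [449.4 319.3] [44. 45.] 1.4161911010742188 0.052790578777853314
redroller [448.3 167.9] [447.9 167.8] 23.9 [448.3 167.9] [45.5 47.5] 1.303826928138733 0.05304686048667939
bush [451.8  80.5] [452.   80.4] 19.3 [451.8  80.4] [38.1 36.3] 1.740385890007019 0.055430267284064416
redn [474.2 -59.4] [474.1 -59.4] 20.8 [474.2 -59.4] [34.4 41.5] 1.1149146556854248 0.05956253605319217
nut [ 426.4 -199. ] [ 426.7 -198.6] 20.4 [ 426.4 -199. ] [34.  39.7] 0.9753515720367432 0.059002857020216126
buffer [ 451.1 -292.2] [ 451.4 -291.6] 21.2 [ 451.1 -292.2] [40.4 40.3] 88.73702239990234 0.05131809131749454
tray [427 158  43  97] [ 78.4 189.8] yaw -3.4841163 place [ 589.84564 -239.79959] from far [ 589.65234 -239.78783]
tray [196 141  48  94] [ 78.7 190.9] yaw -2.3079948 place [619.3264  209.04144] from far [620.215   209.00562]
tray [337 140  40  94] [189.5  76.4] yaw 0.8957433 place [625.68835 -62.73115] from far [625.2042  -62.73872]
tray [259 140  52  95] [ 78.  190.7] yaw -6.3471956 place [624.4676    85.530304] from far [625.1193   85.45781]
```

apply_moves --rows '[{"xyz": [0,0,0],"spin": 7.9},{"xyz": [0,0,0],"spin": 7.9},{"xyz": [0,0,0],"spin": 8.0},{"xyz": [2.5,-3.8,0],"spin": 0},{"xyz": [2.6,-3.8,0],"spin": 0},{"xyz": [2.6,-3.8,0],"spin": 0},{"xyz": [2.6,-3.8,0],"spin": 0},{"xyz": [2.6,-3.8,0],"spin": 0},{"xyz": [2.6,-3.8,0],"spin": 0},{"xyz": [2.5,-3.8,0],"spin": 0},{"xyz": [2.5,-3.8,0],"spin": 0},{"xyz": [0,0,0],"spin": 0}]' --claw 0 --force 25

```text
t: 1.6
position: [0.4277, -0.1971, 0.1767]
eef_rot: [-179.9, 0.0, 0.3]
ft_force: [0.7, -0.4, -0.9]
finger_gap: 0.0943
grip_force: 0.0
```

```bash
python3 - <<'E'
from rig import *
from h import *
from scipy.spatial.transform import Rotation as R
s=get_state();c=camera("wrist");cv2.imwrite("pics/w1.png",c["frame"][:,:,::-1]);np.savez("w1.npz",pos=s["position"],rot=s["eef_rot"],**c)
print(s["position"],s["eef_rot"],s["qpos"],c["mount"])
E
```

```text
[ 0.42765619 -0.19712424  0.17669922] [-1.79949824e+02  3.21750431e-02  2.55864486e-01] [-3.16709998e+01 -5.12438354e+00  8.87030786e+01  2.57343249e-02
  9.64751469e+01  5.80760399e+01] [[ 4.14630760e-04 -9.70749314e-01 -2.40094978e-01  6.87641079e-02]
 [ 9.99999856e-01  3.20376375e-04  4.31602343e-04 -2.80455217e-04]
 [-3.42056919e-04 -2.40095122e-01  9.70749306e-01 -2.07596400e-01]
 [ 0.00000000e+00  0.00000000e+00  0.00000000e+00  1.00000000e+00]]
```

View pics/w1.png

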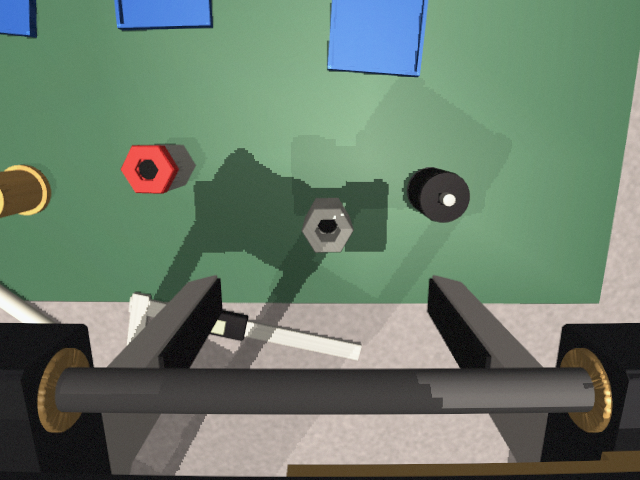

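The wrist view shows the good nut at (327,228), its corners roughly left and right, the buffer at (440,195) and the red nut at (149,169).

```bash
python3 - <<'E'
from h import *
from scipy.spatial.transform import Rotation as R
c=dict(np.load("w1.npz"));T=np.eye(4);T[:3,:3]=R.from_euler("xyz",c["rot"],degrees=True).as_matrix();T[:3,3]=c["pos"];T=T@c["mount"]
Z=cloud(c,T)[...,2]
for n,u,v,h in [("nut",327,228,.06),("redn",149,169,.06),("buffer",440,195,.052)]:
    m=np.zeros((480,640),np.uint8); s=np.s_[v-40:v+40,u-40:u+40]
    m[s]=(Z[s]>h-.004)&(Z[s]<h+.005)
    k=max(cv2.findContours(m,cv2.RETR_EXTERNAL,cv2.CHAIN_APPROX_NONE)[0],key=cv2.contourArea)[:,0]
    w=plane(c,k,h,T)*1000; e=cv2.minEnclosingCircle(w.astype(np.float32)); r=cv2.minAreaRect(w.astype(np.float32))
    a=np.arctan2(*(w-e[0])[:,::-1].T); rr=np.linalg.norm(w-e[0],axis=1)
    ph=np.degrees(np.angle((np.exp(6j*a)*(rr-rr.mean())).sum()))/6
    print(n,np.round(e[0],1),e[1],r,"corner angle mod 60",ph)
E
```

```text
nut [ 425.4 -199.1] 20.517475128173828 ((425.5169677734375, -199.38040161132812), (36.40491485595703, 40.33914566040039), 0.2926464080810547) corner angle mod 60 -28.297944755522682
redn [472.4 -60.9] 21.09153938293457 ((472.16455078125, -60.90867614746094), (42.17454528808594, 35.815399169921875), 89.86881256103516) corner angle mod 60 29.122814874108915
buffer [ 451.1 -291.7] 20.8067569732666 ((450.7511291503906, -292.0164794921875), (40.67071533203125, 39.96464538574219), 57.29808044433594) corner angle mod 60 18.731552232394318
```

apply_moves --rows '[{"xyz": [-0.15,0.2,0],"spin": 0},{"xyz": [0,0,0],"spin": -10.4},{"xyz": [0,0,0],"spin": -10.4},{"xyz": [0,0,0],"spin": -10.4},{"xyz": [0,0,3],"spin": 0},{"xyz": [0,0,4],"spin": 0},{"xyz": [0,0,2],"spin": 0},{"xyz": [0,0,0],"spin": 0},{"xyz": [0,0,0],"spin": 0}]'

```text
t: 2.78
position: [0.4255, -0.2027, 0.0883]
eef_rot: [179.9, -0.0, 31.1]
ft_force: [0.7, 0.8, 0.7]
finger_gap: 0.0939
grip_force: 0.0
```

apply_moves --rows '[{"xyz": [0.1,-0.2,2.5],"spin": 0},{"xyz": [0,0,2.8],"spin": 0},{"xyz": [0,0,1.5],"spin": 0},{"xyz": [0,0,0],"spin": 0}]'

```text
t: 3.28
position: [0.4249, -0.1993, 0.019]
eef_rot: [-180.0, 0.0, 31.1]
ft_force: [0.4, 0.8, -0.0]
finger_gap: 0.0941
grip_force: 0.0
```

apply_moves --rows '[{"xyz": [0,0,0]},{"xyz": [0,0,0]},{"xyz": [0,0,0]},{"xyz": [0,0,0]},{"xyz": [0,0,0]},{"xyz": [0,0,0]}]' --claw 1 --force 25

```text
invalid input at $.rows[0]: expected keys xyz, spin
```

apply_moves --rows '[{"xyz": [0,0,0],"spin": 0},{"xyz": [0,0,0],"spin": 0},{"xyz": [0,0,0],"spin": 0},{"xyz": [0,0,0],"spin": 0},{"xyz": [0,0,0],"spin": 0},{"xyz": [0,0,0],"spin": 0}]' --claw 1 --force 25

```text
t: 4.03
position: [0.4251, -0.1992, 0.0192]
eef_rot: [180.0, 0.0, 31.2]
ft_force: [0.3, 0.0, -0.3]
finger_gap: 0.0371
grip_force: 0.0
```

apply_moves --rows '[{"xyz": [0,0,0],"spin": 0},{"xyz": [0,0,0],"spin": 0},{"xyz": [0,0,0],"spin": 0}]'

```text
t: 4.4
position: [0.4252, -0.1993, 0.0192]
eef_rot: [180.0, 0.0, 31.2]
ft_force: [0.5, -0.3, -0.2]
finger_gap: 0.036
grip_force: 25.0
```

apply_moves --rows '[{"xyz": [0,0,-2],"spin": 0},{"xyz": [0,0,-4],"spin": 0},{"xyz": [0,0,-3],"spin": 0},{"xyz": [0,0,-1],"spin": 10.4},{"xyz": [0,0,0],"spin": 10.4},{"xyz": [0,0,0],"spin": 10.4},{"xyz": [3,-2,0],"spin": 0},{"xyz": [4,-2.8,0],"spin": 0},{"xyz": [4,-2.8,0],"spin": 0},{"xyz": [4,-2.8,0],"spin": 0},{"xyz": [3.5,-2.3,0],"spin": 0},{"xyz": [1.5,-1,0],"spin": 0}]'

```text
t: 5.9
position: [0.6258, -0.0604, 0.117]
eef_rot: [-179.9, 0.2, 0.1]
ft_force: [-0.7, -0.8, -3.7]
finger_gap: 0.0359
grip_force: 25.0
```

apply_moves --rows '[{"xyz": [0,0,2],"spin": 0},{"xyz": [0,0,3],"spin": 0},{"xyz": [0,0,2],"spin": 0},{"xyz": [0,0,0],"spin": 0},{"xyz": [0,0,0],"spin": 0}]'

```text
t: 6.52
position: [0.6258, -0.0626, 0.0501]
eef_rot: [180.0, -0.1, -0.0]
ft_force: [-0.4, -0.8, -2.9]
finger_gap: 0.0354
grip_force: 25.0
```

apply_moves --rows '[{"xyz": [0,0,1.5],"spin": 0},{"xyz": [0,0,0.8],"spin": 0},{"xyz": [0,0,0.3],"spin": 0},{"xyz": [0,0,0.2],"spin": 0},{"xyz": [0,0,0],"spin": 0},{"xyz": [0,0,0],"spin": 0}]'

```text
t: 7.28
position: [0.6257, -0.0625, 0.0223]
eef_rot: [180.0, -0.1, -0.0]
ft_force: [-2.3, -0.7, 3.2]
finger_gap: 0.0354
grip_force: 25.0
```

apply_moves --rows '[{"xyz": [0,0,0],"spin": 0},{"xyz": [0,0,0],"spin": 0},{"xyz": [0,0,0],"spin": 0},{"xyz": [0,0,0],"spin": 0},{"xyz": [0,0,-2],"spin": 0},{"xyz": [0,0,-4],"spin": 0},{"xyz": [0,0,-4],"spin": 0},{"xyz": [0,0,-2],"spin": 0},{"xyz": [0,0,0],"spin": 0}]' --claw 0.3

```text
t: 8.4
position: [0.6271, -0.0627, 0.1455]
eef_rot: [179.9, -0.4, -0.0]
ft_force: [0.3, -0.4, -0.9]
finger_gap: 0.0655
grip_force: 0.0
```

apply_moves --rows '[{"xyz": [-2,2.5,0],"spin": 0},{"xyz": [-3,4,0],"spin": 0},{"xyz": [-3,4,0],"spin": 0},{"xyz": [-3,4,0],"spin": 0},{"xyz": [-3,4,0],"spin": 0},{"xyz": [-2,3,0],"spin": 0},{"xyz": [-1.5,1.4,0],"spin": 0},{"xyz": [0,0,2],"spin": 0},{"xyz": [0,0,2.5],"spin": 0},{"xyz": [0,0,1],"spin": 0},{"xyz": [0,0,0],"spin": 0},{"xyz": [0,0,0],"spin": 0}]'

```text
t: 9.9
position: [0.4507, -0.2916, 0.0871]
eef_rot: [179.9, -0.1, -0.0]
ft_force: [-0.2, -0.9, -0.1]
finger_gap: 0.0656
grip_force: 0.0
```

apply_moves --rows '[{"xyz": [0,0,2],"spin": 0},{"xyz": [0,0,3],"spin": 0},{"xyz": [0,0,1.6],"spin": 0},{"xyz": [0,0,0.5],"spin": 0},{"xyz": [0,0,0],"spin": 0},{"xyz": [0,0,0],"spin": 0}]'

```text
t: 10.65
position: [0.4509, -0.2919, 0.0165]
eef_rot: [179.9, -0.1, -0.0]
ft_force: [-0.4, -0.6, 0.3]
finger_gap: 0.0659
grip_force: 0.0
```

apply_moves --rows '[{"xyz": [0,0,0],"spin": 0},{"xyz": [0,0,0],"spin": 0},{"xyz": [0,0,0],"spin": 0},{"xyz": [0,0,0],"spin": 0},{"xyz": [0,0,0],"spin": 0},{"xyz": [0,0,0],"spin": 0}]' --claw 1 --force 20

```text
t: 11.4
position: [0.4503, -0.2916, 0.0155]
eef_rot: [180.0, -0.0, -0.0]
ft_force: [0.1, -0.4, 1.2]
finger_gap: 0.0412
grip_force: 20.0
```

apply_moves --rows '[{"xyz": [0,0,-2],"spin": 0},{"xyz": [0,0,-4],"spin": 0},{"xyz": [0,0,-4],"spin": 0},{"xyz": [0,0,-2],"spin": 0}]'

```text
t: 11.9
position: [0.4507, -0.2916, 0.1374]
eef_rot: [179.9, -0.1, -0.0]
ft_force: [0.3, -0.5, -1.2]
finger_gap: 0.0414
grip_force: 20.0
```

apply_moves --rows '[{"xyz": [0.7,-2,0],"spin": 0},{"xyz": [1.2,-3.5,0],"spin": 0},{"xyz": [1.6,-4.7,0],"spin": 0},{"xyz": [1.6,-4.7,0],"spin": 0},{"xyz": [1.6,-4.7,0],"spin": 0},{"xyz": [1.6,-4.7,0],"spin": 0},{"xyz": [1.6,-4.7,0],"spin": 0},{"xyz": [1.6,-4.7,0],"spin": 0},{"xyz": [1.6,-4.7,0],"spin": 0},{"xyz": [1.6,-4.7,0],"spin": 0},{"xyz": [1.3,-4.2,0],"spin": 0},{"xyz": [0.9,-2.8,0],"spin": 0}]'

```text
t: 13.4
position: [0.6189, 0.2118, 0.1337]
eef_rot: [180.0, 0.1, 0.1]
ft_force: [-0.4, -0.2, -0.7]
finger_gap: 0.0416
grip_force: 20.0
```

apply_moves --rows '[{"xyz": [0,0,2],"spin": 0},{"xyz": [0,0,4],"spin": 0},{"xyz": [0,0,2.5],"spin": 0},{"xyz": [0,0,0],"spin": 0},{"xyz": [0,0,0],"spin": 0}]'

```text
t: 14.02
position: [0.6199, 0.2098, 0.051]
eef_rot: [-180.0, -0.1, -0.0]
ft_force: [0.2, -0.2, -0.6]
finger_gap: 0.0414
grip_force: 20.0
```

apply_moves --rows '[{"xyz": [0,0,1.7],"spin": 0},{"xyz": [0,0,0.9],"spin": 0},{"xyz": [0,0,0.3],"spin": 0},{"xyz": [0,0,0.2],"spin": 0},{"xyz": [0,0,0],"spin": 0},{"xyz": [0,0,0],"spin": 0}]'

```text
t: 14.78
position: [0.6197, 0.2097, 0.0196]
eef_rot: [-180.0, -0.0, -0.0]
ft_force: [-0.3, 0.4, -1.0]
finger_gap: 0.0416
grip_force: 20.0
```

Not quite touching: 1 mm more, then release and rise.

apply_moves --rows '[{"xyz": [0,0,0.1],"spin": 0},{"xyz": [0,0,0],"spin": 0},{"xyz": [0,0,0],"spin": 0}]'

```text
t: 15.15
position: [0.6197, 0.2097, 0.0185]
eef_rot: [-180.0, -0.0, -0.0]
ft_force: [0.6, 0.3, 0.2]
finger_gap: 0.0413
grip_force: 20.0
```

apply_moves --rows '[{"xyz": [0,0,0],"spin": 0},{"xyz": [0,0,0],"spin": 0},{"xyz": [0,0,0],"spin": 0},{"xyz": [0,0,0],"spin": 0},{"xyz": [0,0,-2],"spin": 0},{"xyz": [0,0,-4],"spin": 0},{"xyz": [0,0,-4],"spin": 0},{"xyz": [0,0,-2],"spin": 0},{"xyz": [0,0,0],"spin": 0}]' --claw 0.25

```text
t: 16.27
position: [0.6212, 0.2101, 0.1426]
eef_rot: [-179.9, -0.4, -0.0]
ft_force: [-0.1, 0.4, -0.5]
finger_gap: 0.0704
grip_force: 0.0
```

apply_moves --rows '[{"xyz": [-2,-1.3,0],"spin": 0},{"xyz": [-3.5,-2.3,0],"spin": 0},{"xyz": [-4,-2.5,0],"spin": 0},{"xyz": [-3.5,-2.3,0],"spin": 0},{"xyz": [-2.5,-1.6,0],"spin": 0},{"xyz": [-1.5,-1,0],"spin": 0},{"xyz": [0,0,2],"spin": 0},{"xyz": [0,0,2.5],"spin": 0},{"xyz": [0,0,1],"spin": 0},{"xyz": [0,0,0],"spin": 0},{"xyz": [0,0,0],"spin": 0}]'

```text
t: 17.65
position: [0.4502, 0.3199, 0.0841]
eef_rot: [-180.0, -0.1, -0.1]
ft_force: [0.6, 0.9, 0.7]
finger_gap: 0.0704
grip_force: 0.0
```

```bash
python3 - <<'E'
from rig import *
from h import *
from scipy.spatial.transform import Rotation as R
s=get_state();c=camera("wrist");cv2.imwrite("pics/w2.png",c["frame"][:,:,::-1])
t=camera("top");cv2.imwrite("pics/t2.png",t["frame"][:,:,::-1])
print(s["position"])
E
```

```text
[0.45024127 0.31992413 0.08414066]
```

View pics/t2.png

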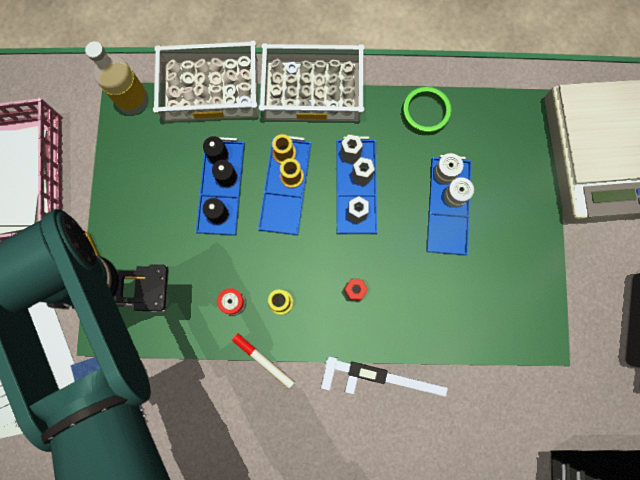

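The top view shows the nut (358,209) and buffer (216,210) upright in their compartments, and the red parts unmoved at (231,301) and (356,289). Now I'll grip the roller.

apply_moves --rows '[{"xyz": [-0.1,0.1,2],"spin": 0},{"xyz": [0,0,3],"spin": 0},{"xyz": [0,0,1.3],"spin": 0},{"xyz": [0,0,0.5],"spin": 0},{"xyz": [0,0,0],"spin": 0},{"xyz": [0,0,0],"spin": 0}]'

```text
t: 18.5
position: [0.4493, 0.3192, 0.0164]
eef_rot: [-179.9, -0.1, -0.0]
ft_force: [0.3, 0.3, 0.1]
finger_gap: 0.0705
grip_force: 0.0
```

apply_moves --rows '[{"xyz": [0,0,0],"spin": 0},{"xyz": [0,0,0],"spin": 0},{"xyz": [0,0,0],"spin": 0},{"xyz": [0,0,0],"spin": 0},{"xyz": [0,0,0],"spin": 0},{"xyz": [0,0,0],"spin": 0}]' --claw 1 --force 20

```text
t: 19.25
position: [0.4486, 0.319, 0.0155]
eef_rot: [-180.0, -0.0, -0.0]
ft_force: [-1.3, 1.7, 2.0]
finger_gap: 0.0456
grip_force: 20.0
```

apply_moves --rows '[{"xyz": [0,0,-2],"spin": 0},{"xyz": [0,0,-4],"spin": 0},{"xyz": [0,0,-4],"spin": 0},{"xyz": [0,0,-2],"spin": 0},{"xyz": [0,0,0],"spin": 0}]'

```text
t: 19.88
position: [0.4494, 0.319, 0.1366]
eef_rot: [-179.9, -0.2, -0.0]
ft_force: [0.1, -0.3, -0.2]
finger_gap: 0.0454
grip_force: 20.0
```

apply_moves --rows '[{"xyz": [0.5,2,0],"spin": 0},{"xyz": [0.9,3.5,0],"spin": 0},{"xyz": [1.1,4.4,0],"spin": 0},{"xyz": [1.1,4.4,0],"spin": 0},{"xyz": [1.1,4.4,0],"spin": 0},{"xyz": [1.1,4.4,0],"spin": 0},{"xyz": [1.1,4.4,0],"spin": 0},{"xyz": [1.1,4.4,0],"spin": 0},{"xyz": [1.1,4.4,0],"spin": 0},{"xyz": [1.1,4.4,0],"spin": 0},{"xyz": [1.1,4.4,0],"spin": 0},{"xyz": [1.1,4.4,0],"spin": 0}]'

```text
t: 21.38
position: [0.5703, -0.1787, 0.1327]
eef_rot: [-179.9, 0.2, -0.1]
ft_force: [0.3, 0.6, -1.0]
finger_gap: 0.0455
grip_force: 20.0
```

apply_moves --rows '[{"xyz": [1.1,4.2,0],"spin": 0},{"xyz": [0.6,2.2,0],"spin": 0},{"xyz": [0,0,2],"spin": 0},{"xyz": [0,0,4],"spin": 0},{"xyz": [0,0,2.5],"spin": 0},{"xyz": [0,0,0],"spin": 0},{"xyz": [0,0,0],"spin": 0}]'

```text
t: 22.25
position: [0.5887, -0.2411, 0.0503]
eef_rot: [180.0, 0.0, -0.1]
ft_force: [-0.3, -0.1, -0.3]
finger_gap: 0.0455
grip_force: 20.0
```

apply_moves --rows '[{"xyz": [0.1,-0.1,1.7],"spin": 0},{"xyz": [0,0,0.9],"spin": 0},{"xyz": [0,0,0.3],"spin": 0},{"xyz": [0,0,0.25],"spin": 0},{"xyz": [0,0,0],"spin": 0},{"xyz": [0,0,0],"spin": 0}]'

```text
t: 23.0
position: [0.5904, -0.2395, 0.0191]
eef_rot: [180.0, -0.0, -0.0]
ft_force: [0.6, -0.2, -1.6]
finger_gap: 0.0455
grip_force: 20.0
```

apply_moves --rows '[{"xyz": [0,0,0.05],"spin": 0},{"xyz": [0,0,0.05],"spin": 0},{"xyz": [0,0,0],"spin": 0}]'

```text
t: 23.38
position: [0.5904, -0.2395, 0.0185]
eef_rot: [180.0, -0.0, -0.0]
ft_force: [-0.2, -0.3, 2.8]
finger_gap: 0.0453
grip_force: 20.0
```

apply_moves --rows '[{"xyz": [0,0,0],"spin": 0},{"xyz": [0,0,0],"spin": 0},{"xyz": [0,0,0],"spin": 0},{"xyz": [0,0,0],"spin": 0},{"xyz": [0,0,-2],"spin": 0},{"xyz": [0,0,-4],"spin": 0},{"xyz": [0,0,-4],"spin": 0},{"xyz": [0,0,-2],"spin": 0},{"xyz": [0,0,0],"spin": 0}]' --claw 0.25

```text
t: 24.5
position: [0.5918, -0.2402, 0.1421]
eef_rot: [179.8, -0.4, -0.0]
ft_force: [0.1, 0.4, -0.1]
finger_gap: 0.0703
grip_force: 0.0
```

apply_moves --rows '[{"xyz": [-1,-2,0],"spin": 0},{"xyz": [-1.5,-3.5,0],"spin": 0},{"xyz": [-2,-4.5,0],"spin": 0},{"xyz": [-2,-4.5,0],"spin": 0},{"xyz": [-2,-4.5,0],"spin": 0},{"xyz": [-2,-4.5,0],"spin": 0},{"xyz": [-1.5,-4,0],"spin": 0},{"xyz": [-1.2,-3,0],"spin": 0},{"xyz": [-0.7,-1.5,0],"spin": 0},{"xyz": [0,0,2],"spin": 0},{"xyz": [0,0,2.5],"spin": 0},{"xyz": [0,0,0],"spin": 0}]'

```text
t: 26.0
position: [0.4494, 0.0802, 0.0901]
eef_rot: [180.0, 0.3, -0.1]
ft_force: [0.1, -0.5, 1.2]
finger_gap: 0.0706
grip_force: 0.0
```

apply_moves --rows '[{"xyz": [0,0,1],"spin": 0},{"xyz": [0,0,0],"spin": 0}]'

```text
t: 26.25
position: [0.4513, 0.0805, 0.0825]
eef_rot: [180.0, 0.0, -0.1]
ft_force: [-0.2, 0.3, 0.4]
finger_gap: 0.0703
grip_force: 0.0
```

apply_moves --rows '[{"xyz": [0,0,2],"spin": 0},{"xyz": [0,0,2.8],"spin": 0},{"xyz": [0,0,1],"spin": 0},{"xyz": [0,0,0.4],"spin": 0},{"xyz": [0,0,0],"spin": 0}]'

```text
t: 26.88
position: [0.452, 0.0807, 0.0214]
eef_rot: [180.0, -0.1, -0.0]
ft_force: [-0.1, 0.9, -0.8]
finger_gap: 0.0706
grip_force: 0.0
```

apply_moves --rows '[{"xyz": [0,0,0],"spin": 0},{"xyz": [0,0,0],"spin": 0},{"xyz": [0,0,0],"spin": 0},{"xyz": [0,0,0],"spin": 0},{"xyz": [0,0,0],"spin": 0},{"xyz": [0,0,0],"spin": 0},{"xyz": [0,0,0],"spin": 0}]' --claw 1 --force 25

```text
t: 27.75
position: [0.4515, 0.0806, 0.0209]
eef_rot: [180.0, -0.0, -0.0]
ft_force: [-1.1, -0.3, 1.6]
finger_gap: 0.0369
grip_force: 25.0
```

apply_moves --rows '[{"xyz": [0,0,-2],"spin": 0},{"xyz": [0,0,-4],"spin": 0},{"xyz": [0,0,-3],"spin": 0},{"xyz": [0,0,-1],"spin": 0},{"xyz": [0,0,0],"spin": 0}]'

```text
t: 28.38
position: [0.4511, 0.0807, 0.1201]
eef_rot: [180.0, 0.0, -0.0]
ft_force: [-0.2, -0.6, -2.9]
finger_gap: 0.0366
grip_force: 25.0
```

apply_moves --rows '[{"xyz": [2,0,0],"spin": 0},{"xyz": [3.5,-0.2,0],"spin": 0},{"xyz": [4,-0.3,0],"spin": 0},{"xyz": [3.8,0,0],"spin": 0},{"xyz": [2.5,0,0],"spin": 0},{"xyz": [1.5,0,0],"spin": 0},{"xyz": [0,0,2],"spin": 0},{"xyz": [0,0,3],"spin": 0},{"xyz": [0,0,2],"spin": 0},{"xyz": [0,0,0],"spin": 0},{"xyz": [0,0,0],"spin": 0}]'

```text
t: 29.75
position: [0.6248, 0.0856, 0.0513]
eef_rot: [180.0, -0.1, -0.0]
ft_force: [0.6, -0.7, -1.9]
finger_gap: 0.0369
grip_force: 25.0
```

apply_moves --rows '[{"xyz": [0,0,1.5],"spin": 0},{"xyz": [0,0,0.6],"spin": 0},{"xyz": [0,0,0.3],"spin": 0},{"xyz": [0,0,0.2],"spin": 0},{"xyz": [0,0,0],"spin": 0},{"xyz": [0,0,0],"spin": 0}]'

```text
t: 30.5
position: [0.6246, 0.0856, 0.025]
eef_rot: [180.0, -0.0, -0.0]
ft_force: [0.2, -0.3, -1.3]
finger_gap: 0.0369
grip_force: 25.0
```

apply_moves --rows '[{"xyz": [0,0,0.05],"spin": 0},{"xyz": [0,0,0.05],"spin": 0},{"xyz": [0,0,0.03],"spin": 0},{"xyz": [0,0,0],"spin": 0}]'

```text
t: 31.0
position: [0.6245, 0.0856, 0.0239]
eef_rot: [180.0, -0.0, -0.0]
ft_force: [-1.0, -0.1, 0.7]
finger_gap: 0.0372
grip_force: 25.0
```

apply_moves --rows '[{"xyz": [0,0,0],"spin": 0},{"xyz": [0,0,0],"spin": 0},{"xyz": [0,0,0],"spin": 0},{"xyz": [0,0,0],"spin": 0},{"xyz": [0,0,-2],"spin": 0},{"xyz": [0,0,-4],"spin": 0},{"xyz": [0,0,-4],"spin": 0},{"xyz": [0,0,-2],"spin": 0},{"xyz": [0,0,0],"spin": 0}]' --claw 0.25

```text
t: 32.12
position: [0.6262, 0.0857, 0.1477]
eef_rot: [-180.0, -0.4, -0.0]
ft_force: [-0.4, -0.0, -0.1]
finger_gap: 0.0704
grip_force: 0.0
```

apply_moves --rows '[{"xyz": [-4,0,0],"spin": 0},{"xyz": [-4,0,0],"spin": 0},{"xyz": [-4,0,0],"spin": 0},{"xyz": [-4,0,0],"spin": 0},{"xyz": [-4,0,-2],"spin": 0},{"xyz": [-3,0,-2],"spin": 0},{"xyz": [0,0,0],"spin": 0},{"xyz": [0,0,0],"spin": 0}]'

```text
t: 33.12
position: [0.3944, 0.0857, 0.1823]
eef_rot: [180.0, 0.1, -0.0]
ft_force: [0.5, -0.7, -0.7]
finger_gap: 0.0704
grip_force: 0.0
```

```bash
python3 - <<'E'
from rig import *
import cv2
for n in ["top","side"]: cv2.imwrite(f"pics/{n}3.png",camera(n)["frame"][:,:,::-1])
E
```

```text
(no output)
```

View pics/top3.png

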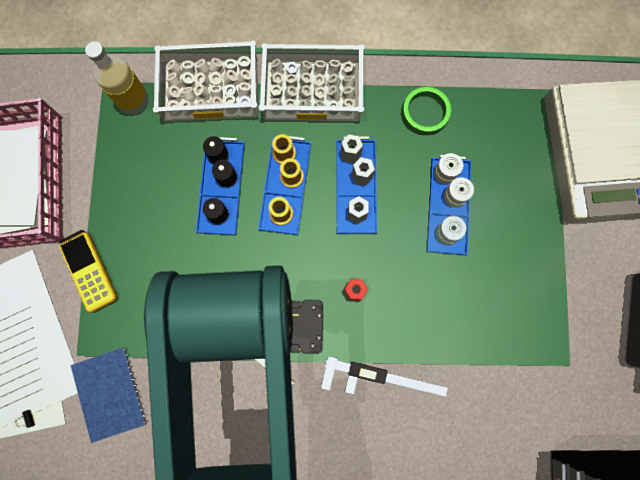

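View pics/side3.png

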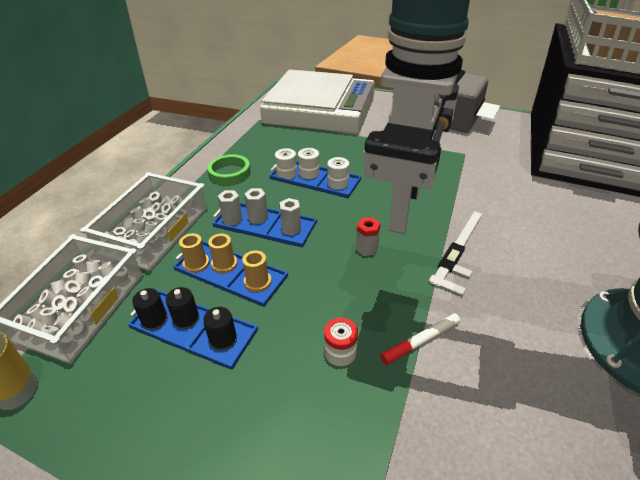

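The pictures show all four parts upright in their compartments (top view: buffer (216,210), bush (280,210), nut (358,209), roller (452,230)). In the side view the rejects are unmoved at (368,235) and (341,340), and the arm is clear.

```bash
python3 -c "
from rig import *
print(finish_job())"
```

```text
the job is handed in; nothing more can be done
None
```

The job is handed in: the bush, nut, roller and buffer stand upright in their own trays' compartments, both red-topped rejects look unmoved, and it took about 33 s of the 109 s; no verdict was returned.

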